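Dish up one part from the pocket tray and slide it to the bake station

ROBOT

A 7-joint arm with a two-finger parallel gripper is mounted at the origin on a cart in front of the work surface, level with it; the furniture and walls round the work are solid. World frame = base frame: x ahead of the robot, y to its left, z up, the work surface at z = 0. Lengths are in m, angles in rad, forces in N, time in s.
With the tool pointing down it reaches from about 0.35 to 0.9 m from the base axis. Payload 7.2 kg.
Tool frame: the origin (TCP) lies at the very end of the fingers, on their centre line; the grasp point (between the pads) lies 19 mm behind it (robot.grip_point_offset is the distance from the TCP to the grasp point, in m); z points along the fingers, y is the line along which they close (so a half turn about z gives the same grasp; the last joint's range is limited). The gripper opens to 85 mm and grips with 20 to 120 N. Pads are 22 mm wide; open, the fingers measure 114 mm over their backs; the gripper's body (76 mm by 85 mm) begins 54 mm behind the grasp point. The pads swing forward as they close: fully open they stand 13 mm farther back than shut.
Start: joints at [1.213, 0.411, -0.013, 1.596, 0.006, 1.134, -0.082], TCP at [0.179, -0.599, 0.231] pointing down, gripper open.
Joint ranges: [-2.95, 2.95], [-0.29, 1.99], [-1.47, 1.44], [0.14, 2.54], [-1.03, 4.17], [0.13, 1.85], [-2.86, 2.86]. Speed limits (rad/s): [2.39, 2.39, 3.01, 3.01, 3.14, 3.14, 3.14].

INTERFACE

Orientations are given as a unit quaternion [w, x, y, z].
In Python, from rig import robot gives the robot as it stands.
- The arm moves only by the shell command python3 -m pendant 'ROWS' [FORCE]. ROWS is JSON, a list of rows, each an object of numbers: "dx", "dy", "dz": the shift along the tool's x, y, z in units of 30 mm (1.0 is 30 mm); "rx", "ry", "rz": the turn, a rotation vector about the tool's x, y, z in units of 6 degrees (1.0 is 6 degrees); "grip": the opening, from 0 (shut) to 1 (fully open). In form: [{"dx": .., "dy": .., "dz": .., "rx": .., "ry": .., "rz": .., "grip": ..}, ...]. A call has 1 to 8 rows; each row shifts and turns the commanded pose from where the row before left it, along the tool's axes as they then stand; what a row does not reach is not made up. A row lasts 1/10 s, in which the tool goes at most 50 mm and 8.59 degrees, less where a joint would pass 70% of its speed; a pose out of reach is approached as far as the arm can. A call with a number of a shift or a turn outside -1 to 1 is refused whole. A call with a gripper value outside its range is refused whole. The fingers move at their own pace and stop on an object; FORCE is the grip in N (left out, the last holds). Time passes only in rows, so rows that do not move let the fingers close. It gives the time, the measured TCP pose, the force, the opening and the grip force at its end, in the units of the state.
- robot.state(): the state, without advancing time (a new reading comes with each control period).
- robot.read_camera(name): name is "side" or "top"; returns a dict with "frame" (400x640x3 uint8, red, green, blue), "fx", "fy", "cx", "cy" (pixels), "world_from_camera" (4x4, takes a point from camera to world coordinates). Camera axes: x right, y up, looking along -z (the intrinsics and any distortion apply to the point x, -y, -z); pixel columns grow to the right and rows downward; lengths in m; the calibration is good to about 2 mm. A picture is of the moment at which its call begins. There is no depth.
- robot.job_done(): hands the job in; it is judged then, once.
Trained networks look in the newest picture that a camera, given by its name, has taken for a name from the list of things; names that differ only in an ending like _2 or _b are one class to them, and where a whole thing is asked for, a point or a joint stands for the part that bears it (a point fixed in the world has none). Each returns a list of dicts, best first, with "conf" (0 to 1); they miss things now and then, are a little off and sometimes report something else, mostly with a low value. They report only what shows in the picture. A call takes as long as a camera call.
- robot.find_in(camera, name): "box" ([left, top, right, bottom] in pixels, round what is visible of it).
- robot.pinpoint(camera, name): "at" ([column, row] in pixels: a listed point, or the origin of a listed thing).
The state is a dict: "clock": time; "joint_positions": joint angles; "qd": joint speeds; "effort": joint torques, N m; "tool_pos": TCP position; "tool_rot": TCP orientation; "force": force on the tool from outside, world axes, zero at the start; "ft_torque": the same for the moment, N m; "grip_width": opening from 0.0 (shut) to 1.0 (fully open); "grip_force": force on a finger pad.
Only numpy, scipy, OpenCV 4.12 (cv2) and the standard library are available. Lean on these libraries where they do the work, as an engineer would, in place of code of your own. Each camera call takes 0.05 s, during which the arm holds its last target. There are 200 camera calls.

TASK

Pluck the taller of the two round metal cans from the pocket tray, leaving the other parts in their pockets, and stand it upright in the shallow steel dish while the dish is still on its single-ring station. Then slide the dish across the plate, without lifting or tipping it, until it sits centred on the double-ring station with the can still standing in it.

Things in the scene. Friction and masses are not known exactly. Their poses are not given: they have to be found in the camera images.
- tray: black pocket tray, fixed, 100 (x) x 146 (y) x 10 mm high, six square pockets 24 mm wide and 7 mm deep in 2 rows (x = -22, +22 mm) and 3 columns (y = -44, 0, +44 mm); one pocket is empty. Origin at the centre of its underside, z up
- tall_can: the part to move: upright plain metal round can, 16 mm diameter, 26 mm high (19 mm stand out of the pocket), about 20 g. Origin at the centre of its underside, z up its axis; it stands on the pocket floor 3 mm above the bench
- short_can: upright plain metal round can, 16 mm diameter, only 15 mm high; stays in its pocket. Origin at the centre of its underside
- block_a: plain metal rectangular block part, 16 x 20 x 15 mm high; stays in its pocket. Origin at the centre of its underside
- block_b: plain metal rectangular block part, 16 x 20 x 15 mm high; stays in its pocket. Origin at the centre of its underside
- block_c: plain metal rectangular block part, 16 x 20 x 15 mm high; stays in its pocket. Origin at the centre of its underside
- plate: flat aluminium bake plate, fixed, 130 (x) x 270 (y) mm, top 12 mm above the bench; a grey strip 30 mm wide and 20 mm high runs along its rear (+x) edge (x = 65 to 95 mm). Two stations are marked by rings 65 mm either side of its centre along y. Origin at the centre of its underside
- single_ring: mark of the station where the dish starts: one dark ring line of 46 mm radius, flush on the plate. Origin at the ring's centre, at the height of the plate top. It may be the left or the right station
- double_ring: mark of the station where the dish must end: two dark concentric ring lines, 46 and 54 mm radius, flush on the plate. Origin at the rings' centre, at the height of the plate top
- dish: loose shallow round steel dish, 80 mm outer diameter, 14 mm high, wall 3 mm, inner floor 4 mm above its underside (inner diameter about 72 mm), about 0.35 kg, with a straight handle along its own -x, from 38 to 118 mm from its centre. Origin at the centre of its underside, z up
- dish_handle (a point): point to hold the handle: middle of the bar, 85 mm from the dish's centre along its -x, 19 mm above its underside; the bar is 12 mm wide and 10 mm thick. Axes as the dish's

How it is judged:
By the outcome, as a careful person would: the job done as asked, in the order asked, and still so for the second after the job is handed in, with the robot touching nothing.
It also fails if it takes over 54 s, if anything falls off the work surface, if the arm or the gripper's body presses on something with over 40 N, if the wrist force passes 120 N, or if a joint passes its speed limit or range.

## Working session

There is one attempt and no reset: what is moved stays moved. The work goes in short steps, Python scripts to look and compute and a shell command to move; the robot and the scene stay as the last step left them, time stands still between calls to the robot, and variables do not carry over. Pictures are saved under pics/ and viewed, at most 10 in all, crops included, and the job is handed in when it is done.

```bash
ls; mkdir -p pics; cat > h.py <<'E'
import numpy as np, cv2
from rig import robot
from scipy.spatial.transform import Rotation as R
def cam(n): 
    return robot.read_camera(n)
def px2w(c,uv,z):
    d=np.array([(uv[0]-c["cx"])/c["fx"],-(uv[1]-c["cy"])/c["fy"],-1.])
    T=np.array(c["world_from_camera"]);r=T[:3,:3]@d;o=T[:3,3]
    return o+r*(z-o[2])/r[2]
def w2px(c,p):
    T=np.linalg.inv(np.array(c["world_from_camera"]));q=T[:3,:3]@np.array(p)+T[:3,3]
    return np.array([c["cx"]+c["fx"]*q[0]/-q[2],c["cy"]-c["fy"]*q[1]/-q[2]])
def totool(v):  # world shift -> tool units
    w=robot.state()["tool_rot"]; return R.from_quat(w,scalar_first=True).inv().apply(v)/0.03
E
python3 - <<'E'
from h import *
Z=dict(tall_can=.003,short_can=.003,block_a=.003,tray=0,plate=0,single_ring=.012,double_ring=.012,dish=.012,dish_handle=.031)
print(robot.state(), robot.grip_point_offset)
for n in("top","side"):
    c=cam(n); print(n,{k:(v if k!="frame" else 0) for k,v in c.items()})
    cv2.imwrite(f"pics/{n}0.png",c["frame"][...,::-1])
    for k,z in Z.items():
        for d in robot.pinpoint(n,k)[:3]: print(n,k,np.round(d["at"],1),round(d["conf"],2),px2w(c,d["at"],z).round(4))
E
```

```text
pics
{'clock': 0.0, 'joint_positions': array([ 1.21280923,  0.41189431, -0.01270011,  1.59703335,  0.00558898,
        1.13431431, -0.08222807]), 'qd': array([ 6.10189309e-04, -1.90492173e-04,  1.70745510e-03, -1.65919696e-04,
       -1.76165438e-03,  5.02508149e-05,  2.75899850e-04]), 'effort': array([ 8.81431170e-04, -6.00622272e+01,  6.82645049e-01, -2.99408501e+01,
        1.39012624e-02,  1.06086448e-02, -5.22460539e-05]), 'tool_pos': array([ 0.17840786, -0.59847912,  0.230461  ]), 'tool_rot': array([-7.88725789e-04,  9.89522336e-01,  1.44377612e-01, -1.70388537e-04]), 'force': array([-0.27191677, -0.30870429, -1.15766111]), 'ft_torque': array([-0.02324705, -0.00277887,  0.04152208]), 'grip_force': 0.0, 'grip_width': 0.9977253715201354} 0.0187
top {'frame': 0, 'fx': 493.2435084876007, 'fy': 493.2435084876007, 'cx': 313.1050848979586, 'cy': 201.89612718322658, 'world_from_camera': array([[-0.02553992,  0.99020443, -0.13726943,  0.31272765],
       [-0.99961468, -0.02678985, -0.00726558, -0.08482809],
       [-0.01087184,  0.13703097,  0.9905071 ,  1.30149961],
       [ 0.        
[... 1025 characters left out ...]
  0.58793554],
       [ 0.02304658,  0.79656368,  0.60411518,  0.63053061],
       [ 0.        ,  0.        ,  0.        ,  1.        ]])}
side tall_can [264.6 260.5] 0.56 [0.4983 0.0889 0.003 ]
side short_can [266.5 282.5] 0.56 [0.4643 0.1383 0.003 ]
side block_a [254.4 299.2] 0.53 [0.4639 0.1835 0.003 ]
side block_a [253.3 270.9] 0.43 [0.504  0.1238 0.003 ]
side block_a [281.3 267.3] 0.39 [0.4577 0.0903 0.003 ]
side tray [265.1 276.6] 0.65 [0.4762 0.1242 0.    ]
side plate [337.2 167.7] 0.86 [ 0.5013 -0.3084  0.    ]
side double_ring [330.4 175.1] 0.49 [ 0.497 -0.25   0.012]
side dish [354.3 151.7] 0.57 [ 0.483  -0.3923  0.012 ]
side dish_handle [373.4 161.7] 0.68 [ 0.4072 -0.3366  0.031 ]
```

```bash
python3 - <<'E'
import cv2
a=cv2.imread("pics/top0.png");b=cv2.imread("pics/side0.png")
x=cv2.resize(a[140:270,190:470],(800,371),interpolation=cv2.INTER_CUBIC); cv2.imwrite("pics/top_c.png",x)
x=cv2.resize(b[120:330,220:420],(571,600),interpolation=cv2.INTER_CUBIC); cv2.imwrite("pics/side_c.png",x)
E
```

```text
(no output)
```

View pics/top_c.png

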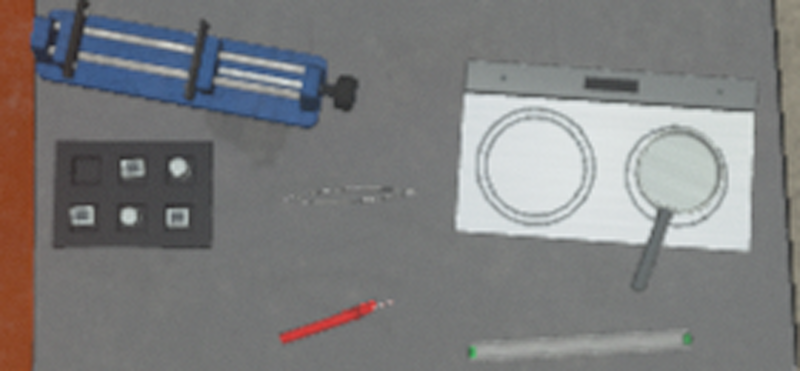

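View pics/side_c.png

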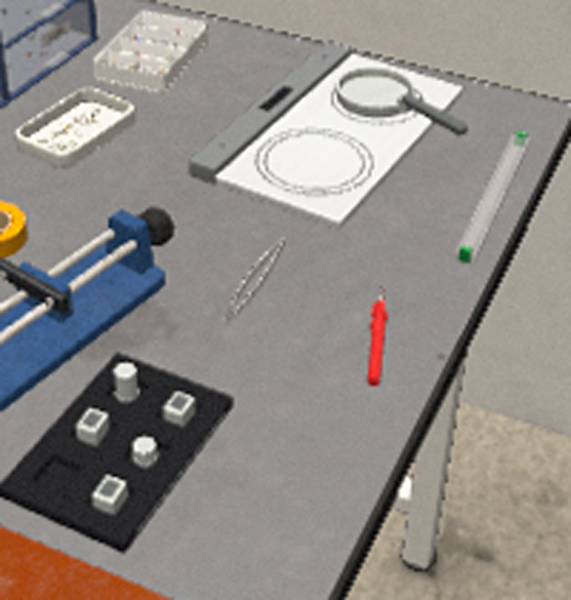

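```bash
python3 - <<'E'
from h import *
def warp(c,z,x0,x1,y0,y1,s=2000):  # rectify plane z; cols = y decreasing, rows = x decreasing
    src=np.float32([w2px(c,p) for p in [(x1,y1,z),(x1,y0,z),(x0,y0,z),(x0,y1,z)]])
    W,H=int((y1-y0)*s),int((x1-x0)*s)
    M=cv2.getPerspectiveTransform(src,np.float32([[0,0],[W,0],[W,H],[0,H]]))
    return cv2.warpPerspective(c["frame"],M,(W,H),flags=cv2.INTER_CUBIC)
for n in("top","side"):
    c=cam(n)
    B=(.40,.56,.02,.23); g=warp(c,.010,*B); v=g.max(2)
    m=(v<62).astype(np.uint8); m=cv2.morphologyEx(m,cv2.MORPH_CLOSE,np.ones((61,61)))
    k=max(cv2.findContours(m,0,2)[0],key=cv2.contourArea); r=cv2.minAreaRect(k)
    print(n,"tray",B[1]-r[0][1]/2000,B[3]-r[0][0]/2000,np.array(r[1])/2,r[2])
    B=(.36,.62,-.50,-.14); g=warp(c,.012,*B); v=g.min(2)
    cv2.imwrite(f"pics/pl_{n}.png",g[...,::-1])
    m=(v>185).astype(np.uint8)
    m=cv2.morphologyEx(m,cv2.MORPH_CLOSE,np.ones((15,15)))
    k=max(cv2.findContours(m,0,2)[0],key=cv2.contourArea); r=cv2.minAreaRect(k)
    print(n,"plate",B[1]-r[0][1]/2000,B[3]-r[0][0]/2000,np.array(r[1])/2,r[2])
    # rings: match template of dark circles
    d=cv2.GaussianBlur(v,(5,5),0).astype(np.float32)
    loc=d-cv2.GaussianBlur(d,(41,41),0)
    for nm,rad in (("double",(46,54)),("single",(46,))):
        t=np.zeros((241,241),np.float32)
        for q in rad: cv2.circle(t,(120,120),q*2,1,4)
        s=cv2.filter2D(np.clip(-loc,0,12),-1,t/t.sum())
        _,mx,_,p=cv2.minMaxLoc(s); print(n,nm,B[1]-p[1]/2000,B[3]-p[0]/2000,mx)
a=cv2.imread("pics/pl_top.png");b=cv2.imread("pics/pl_side.png")
cv2.imwrite("pics/pl.png",cv2.resize(np.vstack([a,b]),(415,600)))
E
```

```text
top tray 0.4834139251708985 0.1298436050415039 [114.17542267  71.69949341] 1.0050859451293945
top plate 0.4911304626464844 -0.30843109130859375 [269.24645996 129.20874023] 5.5768585205078125
top double 0.4975 -0.244 11.808138847351074
top single 0.4975 -0.244 11.678726196289062
side tray 0.4948246612548829 0.11402297973632813 [184.0352478 135.3374939] 1.5422061681747437
side plate 0.49081973266601564 -0.3099282531738281 [273.53060913 129.95281982] 5.5186944007873535
side double 0.4975 -0.2465 9.149165153503418
side single 0.4975 -0.2465 9.347174644470215
```

View pics/pl.png

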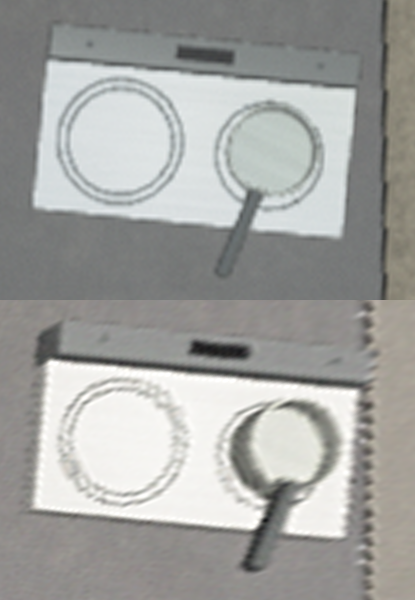

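```bash
cat >> h.py <<'E'
def warp(c,z,x0,x1,y0,y1,s=4000):
    src=np.float32([w2px(c,p) for p in [(x1,y1,z),(x1,y0,z),(x0,y0,z),(x0,y1,z)]])
    W,H=int((y1-y0)*s),int((x1-x0)*s)
    M=cv2.getPerspectiveTransform(src,np.float32([[0,0],[W,0],[W,H],[0,H]]))
    return cv2.warpPerspective(c["frame"],M,(W,H),flags=cv2.INTER_CUBIC)
E
python3 - <<'E'
from h import *
o=[]
for n in("top","side"):
    c=cam(n)
    g=warp(c,.029,.457,.537,.046,.126)   # centre (.497,.086), 4 px/mm, 320
    h=cv2.resize(warp(c,.026,.425,.545,-.430,-.310),(320,320)) # centre (.485,-.370)
    k=cv2.resize(warp(c,.036,.36,.48,-.41,-.29),(320,320)) #centre (.42,-.35)
    cv2.circle(g,(160,160),32,(255,0,0),1); cv2.circle(h,(160,160),int(40*320/120),(255,0,0),1)
    cv2.line(k,(160,0),(160,320),(255,0,0),1);cv2.line(k,(0,160),(320,160),(255,0,0),1)
    o.append(np.hstack([cv2.resize(q,(266,266)) for q in(g,h,k)]))
cv2.imwrite("pics/m.png",np.vstack(o)[...,::-1])
E
```

```text
(no output)
```

View pics/m.png

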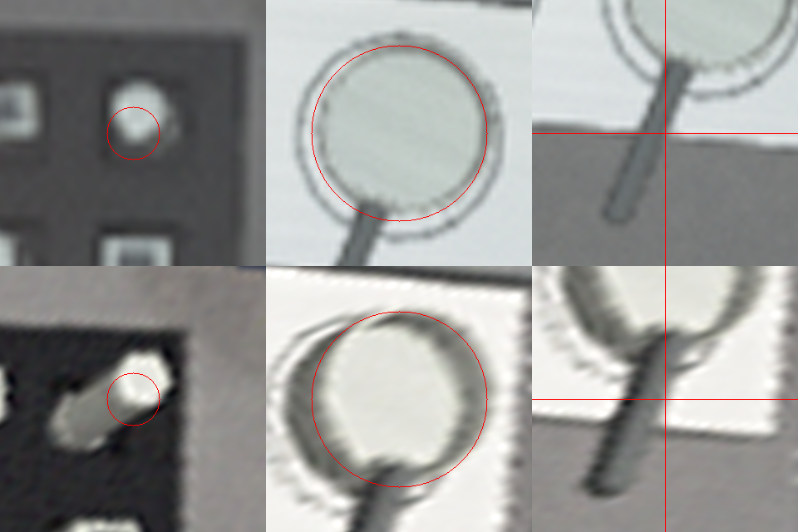

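```bash
python3 -m pendant '[{"rz":1,"grip":0.38},{"rz":1,"grip":0.38},{"rz":1,"grip":0.38},{"rz":1,"grip":0.38},{"rz":1,"grip":0.38},{"rz":1,"grip":0.38},{"rz":1,"grip":0.38},{"rz":1,"grip":0.38}]' 40 ; python3 -m pendant '[{"rz":1},{"rz":1},{"rz":0.3},{},{}]'; cat > go.py <<'E'
import sys
from h import *
s=robot.state(); t=np.array([float(a) for a in sys.argv[1:4]])
M=R.from_quat(s["tool_rot"],scalar_first=True).as_matrix()
print("pos",np.round(s["tool_pos"],4),"units",totool(t-s["tool_pos"]).round(2),"yaw_y",np.degrees(np.arctan2(M[1,1],M[0,1])).round(1),"z",M[:,2].round(3),"grip",s["grip_width"],s["grip_force"],s["force"].round(1),s["clock"])
if len(sys.argv)>4:
    # tilt/turn correction in 6deg units: tool z down, tool y at yaw
    a=np.radians(float(sys.argv[4])); y=np.array([np.cos(a),np.sin(a),0]); z=np.array([0,0,-1.]); x=np.cross(y,z)
    print("turn",(R.from_matrix(M.T@np.c_[x,y,z]).as_rotvec()/np.radians(6)).round(2))
E
python3 go.py .503 .083 .12 -135
```

```text
pos [ 0.1786 -0.599   0.2313] units [ 16.86 -18.69   3.71] yaw_y -73.4 z [ 0. -0. -1.] grip 0.9981373807719418 0.0 [ 0.  -0.1  0. ] 1.2
turn [ 0.   -0.   10.27]$[0]: bad value
$[0]: bad value
```

```bash
python3 -m pendant '[{"dx":0,"dy":0,"dz":0,"rx":0,"ry":0,"rz":1,"grip":0.38}]' 40; python3 -m pendant '[{"dx":0.0,"dy":0.0,"dz":0.0,"rx":0.0,"ry":0.0,"rz":1.0,"grip":0.38}]' 40
```

```text
clock: 1.3
tool_pos: [0.1785, -0.599, 0.2313]
tool_rot: [-0.0, 0.996, 0.092, 0.0]
force: [-0.0, 0.2, -0.4]
grip_width: 0.858
grip_force: 0.0
clock: 1.4
tool_pos: [0.1785, -0.599, 0.2313]
tool_rot: [-0.0, 0.999, 0.038, 0.0]
force: [0.0, 0.4, -0.2]
grip_width: 0.692
grip_force: 0.0
```

```bash
python3 -m pendant '[{"dx":0,"dy":0,"dz":0,"rx":0,"ry":0,"rz":1,"grip":0.38},{"dx":0,"dy":0,"dz":0,"rx":0,"ry":0,"rz":1,"grip":0.38},{"dx":0,"dy":0,"dz":0,"rx":0,"ry":0,"rz":1,"grip":0.38},{"dx":0,"dy":0,"dz":0,"rx":0,"ry":0,"rz":1,"grip":0.38},{"dx":0,"dy":0,"dz":0,"rx":0,"ry":0,"rz":1,"grip":0.38},{"dx":0,"dy":0,"dz":0,"rx":0,"ry":0,"rz":1,"grip":0.38},{"dx":0,"dy":0,"dz":0,"rx":0,"ry":0,"rz":1,"grip":0.38},{"dx":0,"dy":0,"dz":0,"rx":0,"ry":0,"rz":1,"grip":0.38}]'
python3 -m pendant '[{"dx":-0.35,"dy":-1,"dz":0,"rx":0,"ry":0,"rz":0.3,"grip":0.38},{"dx":-0.35,"dy":-1,"dz":0,"rx":0,"ry":0,"rz":0,"grip":0.38},{"dx":-0.35,"dy":-1,"dz":0,"rx":0,"ry":0,"rz":0,"grip":0.38},{"dx":-0.35,"dy":-1,"dz":0,"rx":0,"ry":0,"rz":0,"grip":0.38},{"dx":-0.35,"dy":-1,"dz":0,"rx":0,"ry":0,"rz":0,"grip":0.38},{"dx":-0.35,"dy":-1,"dz":0,"rx":0,"ry":0,"rz":0,"grip":0.38},{"dx":-0.35,"dy":-1,"dz":0,"rx":0,"ry":0,"rz":0,"grip":0.38},{"dx":-0.35,"dy":-1,"dz":0,"rx":0,"ry":0,"rz":0,"grip":0.38}]'
python3 -m pendant '[{"dx":-0.35,"dy":-1,"dz":0,"rx":0,"ry":0,"rz":0,"grip":0.38},{"dx":-0.35,"dy":-1,"dz":0,"rx":0,"ry":0,"rz":0,"grip":0.38},{"dx":-0.35,"dy":-1,"dz":0,"rx":0,"ry":0,"rz":0,"grip":0.38},{"dx":-0.35,"dy":-1,"dz":0,"rx":0,"ry":0,"rz":0,"grip":0.38},{"dx":-0.35,"dy":-1,"dz":0,"rx":0,"ry":0,"rz":0,"grip":0.38},{"dx":-0.35,"dy":-1,"dz":0,"rx":0,"ry":0,"rz":0,"grip":0.38},{"dx":-0.35,"dy":-1,"dz":0,"rx":0,"ry":0,"rz":0,"grip":0.38},{"dx":-0.35,"dy":-1,"dz":0,"rx":0,"ry":0,"rz":0,"grip":0.38}]'
python3 go.py .503 .083 .12 -135
```

```text
clock: 2.2
tool_pos: [0.1787, -0.5989, 0.2313]
tool_rot: [0.0, 0.928, -0.372, 0.0]
force: [-0.2, -0.6, 0.8]
grip_width: 0.382
grip_force: 0.0
clock: 3.0
tool_pos: [0.2893, -0.3686, 0.2315]
tool_rot: [0.0, 0.923, -0.384, 0.0]
force: [0.7, 0.2, 0.7]
grip_width: 0.38
grip_force: 0.0
clock: 3.8
tool_pos: [0.4003, -0.1399, 0.2316]
tool_rot: [0.0, 0.923, -0.384, 0.0]
force: [1.1, 0.2, 0.2]
grip_width: 0.381
grip_force: 0.0
pos [ 0.4003 -0.1399  0.2316] units [-2.86 -7.66  3.72] yaw_y -135.2 z [ 0.001 -0.    -1.   ] grip 0.3812307048767615 0.0 [1.1 0.2 0.2] 3.8
turn [-0.   -0.01 -0.03]
```

```bash

python3 -m pendant '[{"dx":-0.36,"dy":-0.96,"dz":0.3,"rx":0,"ry":0,"rz":0,"grip":0.38},{"dx":-0.36,"dy":-0.96,"dz":0.3,"rx":0,"ry":0,"rz":0,"grip":0.38},{"dx":-0.36,"dy":-0.96,"dz":0.5,"rx":0,"ry":0,"rz":0,"grip":0.38},{"dx":-0.36,"dy":-0.96,"dz":0.5,"rx":0,"ry":0,"rz":0,"grip":0.38},{"dx":-0.36,"dy":-0.96,"dz":0.5,"rx":0,"ry":0,"rz":0,"grip":0.38},{"dx":-0.36,"dy":-0.96,"dz":0.5,"rx":0,"ry":0,"rz":0,"grip":0.38},{"dx":-0.36,"dy":-0.96,"dz":0.5,"rx":0,"ry":0,"rz":0,"grip":0.38},{"dx":-0.36,"dy":-0.96,"dz":0.5,"rx":0,"ry":0,"rz":0,"grip":0.38}]'
python3 -m pendant '[{"dx":0,"dy":0,"dz":1,"rx":0,"ry":0,"rz":0,"grip":0.38},{"dx":0,"dy":0,"dz":0.8,"rx":0,"ry":0,"rz":0,"grip":0.38},{"dx":0,"dy":0,"dz":0,"rx":0,"ry":0,"rz":0,"grip":0.38},{"dx":0,"dy":0,"dz":0,"rx":0,"ry":0,"rz":0,"grip":0.38}]'
python3 go.py .503 .083 .013 -135
python3 - <<'E'
from h import *
o=[]
for n in("top","side"):
    c=cam(n); p=w2px(c,(.503,.083,.035)).astype(int); print(n,p)
    o.append(cv2.resize(c["frame"][p[1]-40:p[1]+40,p[0]-40:p[0]+40],(400,400),interpolation=cv2.INTER_CUBIC))
cv2.imwrite("pics/over.png",np.hstack(o)[...,::-1])
E
```

```text
clock: 4.6
tool_pos: [0.503, 0.0837, 0.1228]
tool_rot: [-0.0, 0.923, -0.384, 0.0]
force: [1.1, 0.3, 0.3]
grip_width: 0.384
grip_force: 0.0
clock: 5.0
tool_pos: [0.5024, 0.0826, 0.0695]
tool_rot: [0.0, 0.923, -0.384, -0.0]
force: [0.4, 0.2, 0.1]
grip_width: 0.379
grip_force: 0.0
pos [0.5024 0.0826 0.0695] units [ 0.   -0.02  1.88] yaw_y -135.2 z [-0.001 -0.    -1.   ] grip 0.3794204967815744 0.0 [0.4 0.2 0.1] 5.0
turn [ 0.01  0.   -0.03]
top [251 197]
side [263 246]
```

View pics/over.png

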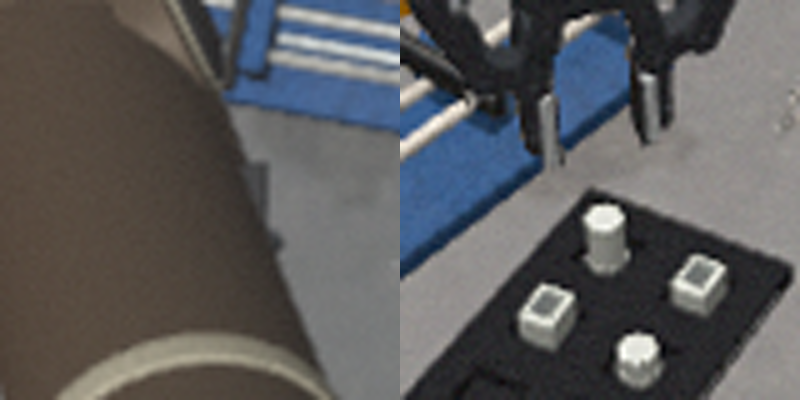

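```bash

python3 -m pendant '[{"dx":0,"dy":0,"dz":0.5,"rx":0,"ry":0,"rz":0,"grip":0.38},{"dx":0,"dy":0,"dz":0.5,"rx":0,"ry":0,"rz":0,"grip":0.38},{"dx":0,"dy":0,"dz":0.3,"rx":0,"ry":0,"rz":0,"grip":0.38},{"dx":0,"dy":0,"dz":0.3,"rx":0,"ry":0,"rz":0,"grip":0.38},{"dx":0,"dy":0,"dz":0.25,"rx":0,"ry":0,"rz":0,"grip":0.38},{"dx":0,"dy":0,"dz":0,"rx":0,"ry":0,"rz":0,"grip":0.38}]'
python3 -m pendant '[{"dx":0,"dy":0,"dz":0,"rx":0,"ry":0,"rz":0,"grip":0.2},{"dx":0,"dy":0,"dz":0,"rx":0,"ry":0,"rz":0,"grip":0.1},{"dx":0,"dy":0,"dz":0,"rx":0,"ry":0,"rz":0,"grip":0.1},{"dx":0,"dy":0,"dz":0,"rx":0,"ry":0,"rz":0,"grip":0},{"dx":0,"dy":0,"dz":0,"rx":0,"ry":0,"rz":0,"grip":0},{"dx":0,"dy":0,"dz":0,"rx":0,"ry":0,"rz":0,"grip":0}]' 40
```

```text
clock: 5.7
tool_pos: [0.5021, 0.0825, 0.0132]
tool_rot: [0.0, 0.923, -0.384, -0.0]
force: [0.1, -0.1, -0.0]
grip_width: 0.381
grip_force: 0.0
clock: 6.3
tool_pos: [0.5028, 0.0826, 0.0141]
tool_rot: [-0.0, 0.923, -0.384, 0.0]
force: [-0.3, 0.1, 4.2]
grip_width: 0.155
grip_force: 39.2
```

```bash

python3 -m pendant '[{"dx":0,"dy":0,"dz":-0.3,"rx":0,"ry":0,"rz":0,"grip":0},{"dx":0,"dy":0,"dz":-0.6,"rx":0,"ry":0,"rz":0,"grip":0},{"dx":0,"dy":0,"dz":-0.8,"rx":0,"ry":0,"rz":0,"grip":0},{"dx":0,"dy":0,"dz":-0.8,"rx":0,"ry":0,"rz":0,"grip":0},{"dx":0,"dy":0,"dz":-0.5,"rx":0,"ry":0,"rz":0,"grip":0},{"dx":0,"dy":0,"dz":0,"rx":0,"ry":0,"rz":0,"grip":0}]'
python3 go.py .4865 -.372 .10 -135
```

```text
clock: 6.9
tool_pos: [0.5037, 0.0828, 0.1062]
tool_rot: [-0.001, 0.923, -0.384, 0.002]
force: [1.0, 0.5, -1.3]
grip_width: 0.152
grip_force: 39.0
pos [0.5037 0.0828 0.1062] units [10.35 11.09  0.19] yaw_y -135.2 z [ 0.004  0.001 -1.   ] grip 0.15210169493544115 39.00602102279663 [ 1.   0.5 -1.3] 6.9
turn [-0.03 -0.02 -0.03]
```

```bash

python3 -m pendant '[{"dx":0.3,"dy":0.3,"dz":0,"rx":0,"ry":0,"rz":0,"grip":0},{"dx":0.6,"dy":0.6,"dz":0,"rx":0,"ry":0,"rz":0,"grip":0},{"dx":0.8,"dy":0.9,"dz":0,"rx":0,"ry":0,"rz":0,"grip":0},{"dx":0.8,"dy":0.9,"dz":0,"rx":0,"ry":0,"rz":0,"grip":0},{"dx":0.8,"dy":0.9,"dz":0,"rx":0,"ry":0,"rz":0,"grip":0},{"dx":0.8,"dy":0.9,"dz":0,"rx":0,"ry":0,"rz":0,"grip":0},{"dx":0.8,"dy":0.9,"dz":0,"rx":0,"ry":0,"rz":0,"grip":0},{"dx":0.8,"dy":0.9,"dz":0,"rx":0,"ry":0,"rz":0,"grip":0}]'
python3 -m pendant '[{"dx":0.8,"dy":0.8,"dz":0,"rx":0,"ry":0,"rz":0,"grip":0},{"dx":0.8,"dy":0.8,"dz":0,"rx":0,"ry":0,"rz":0,"grip":0},{"dx":0.8,"dy":0.8,"dz":0,"rx":0,"ry":0,"rz":0,"grip":0},{"dx":0.8,"dy":0.8,"dz":0,"rx":0,"ry":0,"rz":0,"grip":0},{"dx":0.7,"dy":0.7,"dz":0,"rx":0,"ry":0,"rz":0,"grip":0},{"dx":0.4,"dy":0.5,"dz":0,"rx":0,"ry":0,"rz":0,"grip":0},{"dx":0.3,"dy":0.3,"dz":0,"rx":0,"ry":0,"rz":0,"grip":0},{"dx":0,"dy":0,"dz":0,"rx":0,"ry":0,"rz":0,"grip":0}]'
python3 go.py .4865 -.372 .03 -135
python3 - <<'E'
from h import *
c=cam("side"); a=cv2.resize(c["frame"][100:200,290:420],(780,600),interpolation=cv2.INTER_CUBIC)
cv2.imwrite("pics/held.png",a[...,::-1])
for q in((.4865,-.372,.016),(.4865,-.372,.1)): print(((w2px(c,q)-[290,100])*6).round())
E
```

```text
clock: 7.7
tool_pos: [0.4872, -0.1742, 0.1025]
tool_rot: [0.0, 0.923, -0.385, -0.001]
force: [0.3, -0.1, 0.8]
grip_width: 0.155
grip_force: 39.0
clock: 8.5
tool_pos: [0.4844, -0.3712, 0.1026]
tool_rot: [0.0, 0.923, -0.386, -0.001]
force: [0.0, -0.2, 0.0]
grip_width: 0.149
grip_force: 39.0
pos [ 0.4844 -0.3712  0.1026] units [ 0.07 -0.03  2.42] yaw_y -135.4 z [-0.002  0.    -1.   ] grip 0.14931947697102846 39.013527631759644 [ 0.  -0.2  0. ] 8.5
turn [ 0.01  0.01 -0.06]
[364. 321.]
[377. 164.]
```

View pics/held.png

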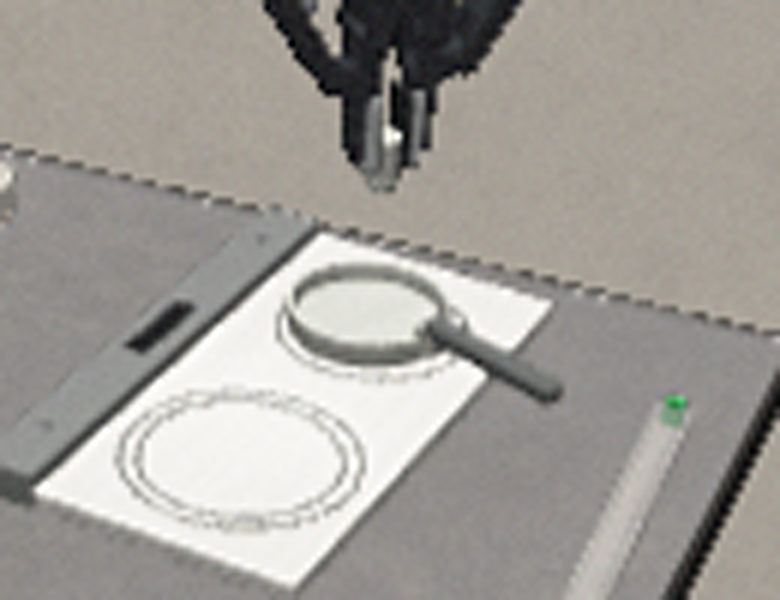

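```bash

python3 -m pendant '[{"dx":0.07,"dy":0,"dz":0.5,"rx":0,"ry":0,"rz":0,"grip":0},{"dx":0,"dy":0,"dz":0.7,"rx":0,"ry":0,"rz":0,"grip":0},{"dx":0,"dy":0,"dz":0.6,"rx":0,"ry":0,"rz":0,"grip":0},{"dx":0,"dy":0,"dz":0.4,"rx":0,"ry":0,"rz":0,"grip":0},{"dx":0,"dy":0,"dz":0.15,"rx":0,"ry":0,"rz":0,"grip":0},{"dx":0,"dy":0,"dz":0,"rx":0,"ry":0,"rz":0,"grip":0},{"dx":0,"dy":0,"dz":0,"rx":0,"ry":0,"rz":0,"grip":0}]'
python3 -m pendant '[{"dx":0,"dy":0,"dz":0.06,"rx":0,"ry":0,"rz":0,"grip":0},{"dx":0,"dy":0,"dz":0,"rx":0,"ry":0,"rz":0,"grip":0}]'
python3 -m pendant '[{"dx":0,"dy":0,"dz":0.04,"rx":0,"ry":0,"rz":0,"grip":0},{"dx":0,"dy":0,"dz":0,"rx":0,"ry":0,"rz":0,"grip":0}]'
```

```text
clock: 9.25
tool_pos: [0.4881, -0.3707, 0.0338]
tool_rot: [0.0, 0.923, -0.384, 0.0]
force: [-1.2, -0.4, 0.2]
grip_width: 0.153
grip_force: 39.0
clock: 9.45
tool_pos: [0.4878, -0.3709, 0.032]
tool_rot: [0.0, 0.923, -0.384, 0.0]
force: [-0.2, 0.9, -1.6]
grip_width: 0.152
grip_force: 39.0
clock: 9.65
tool_pos: [0.4875, -0.3708, 0.0304]
tool_rot: [0.0, 0.923, -0.384, 0.0]
force: [-0.0, -0.6, -0.2]
grip_width: 0.154
grip_force: 39.0
```

```bash
for i in 1 2 3; do :; done
python3 -m pendant '[{"dx":0,"dy":0,"dz":0.05,"rx":0,"ry":0,"rz":0,"grip":0},{"dx":0,"dy":0,"dz":0,"rx":0,"ry":0,"rz":0,"grip":0}]' | grep -E "pos|force:"
python3 -m pendant '[{"dx":0,"dy":0,"dz":0.05,"rx":0,"ry":0,"rz":0,"grip":0},{"dx":0,"dy":0,"dz":0,"rx":0,"ry":0,"rz":0,"grip":0}]'| grep -E "pos|force:"
python3 -m pendant '[{"dx":0,"dy":0,"dz":0.03,"rx":0,"ry":0,"rz":0,"grip":0},{"dx":0,"dy":0,"dz":0,"rx":0,"ry":0,"rz":0,"grip":0}]'| grep -E "pos|force:"
```

```text
tool_pos: [0.4874, -0.3706, 0.0286]
force: [-0.4, 0.2, -0.7]
grip_force: 39.0
tool_pos: [0.4876, -0.3707, 0.0272]
force: [0.2, -0.6, -0.0]
grip_force: 39.0
tool_pos: [0.4877, -0.3708, 0.0272]
force: [-2.5, 0.3, 6.5]
grip_force: 39.7
```

```bash

python3 -m pendant '[{"dx":0,"dy":0,"dz":0,"rx":0,"ry":0,"rz":0,"grip":0.2},{"dx":0,"dy":0,"dz":0,"rx":0,"ry":0,"rz":0,"grip":0.3},{"dx":0,"dy":0,"dz":0,"rx":0,"ry":0,"rz":0,"grip":0.36},{"dx":0,"dy":0,"dz":-0.2,"rx":0,"ry":0,"rz":0,"grip":0.36},{"dx":0,"dy":0,"dz":-0.6,"rx":0,"ry":0,"rz":0,"grip":0.36},{"dx":0,"dy":0,"dz":-0.8,"rx":0,"ry":0,"rz":0,"grip":0.36},{"dx":0,"dy":0,"dz":-0.8,"rx":0,"ry":0,"rz":0,"grip":0.36},{"dx":0,"dy":0,"dz":0,"rx":0,"ry":0,"rz":0,"grip":0.36}]'
python3 go.py .406 -.336 .06 -113
python3 - <<'E'
from h import *
c=cam("side"); a=cv2.resize(c["frame"][100:200,290:420],(780,600),interpolation=cv2.INTER_CUBIC)
cv2.imwrite("pics/placed.png",a[...,::-1])
E
```

```text
clock: 11.05
tool_pos: [0.4894, -0.3719, 0.1022]
tool_rot: [0.001, 0.923, -0.384, 0.003]
force: [0.1, -1.0, -0.7]
grip_width: 0.36
grip_force: 0.0
pos [ 0.4894 -0.3719  0.1022] units [-2.82  1.13  1.39] yaw_y -135.2 z [ 0.005 -0.003 -1.   ] grip 0.3600692232352147 0.0 [ 0.1 -1.  -0.7] 11.05
turn [-0.   -0.06 -3.7 ]
```

View pics/placed.png

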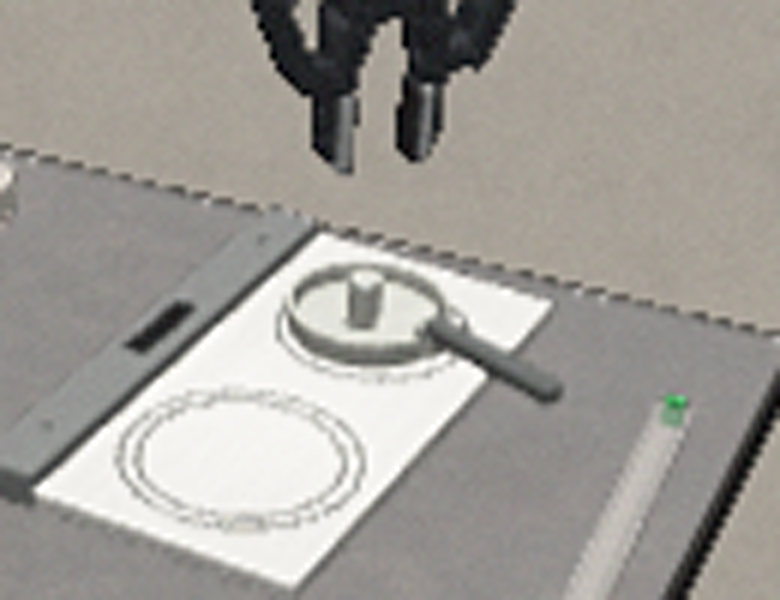

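```bash

python3 -m pendant '[{"dx":-0.8,"dy":0.3,"dz":0,"rx":0,"ry":0,"rz":0,"grip":0.38},{"dx":-0.8,"dy":0.3,"dz":0,"rx":0,"ry":0,"rz":0,"grip":0.38},{"dx":-0.8,"dy":0.3,"dz":0,"rx":0,"ry":0,"rz":0,"grip":0.38},{"dx":-0.5,"dy":0.2,"dz":0,"rx":0,"ry":0,"rz":-1,"grip":0.38},{"dx":0,"dy":0,"dz":0,"rx":0,"ry":0,"rz":-1,"grip":0.38},{"dx":0,"dy":0,"dz":0.4,"rx":0,"ry":0,"rz":-1,"grip":0.38},{"dx":0,"dy":0,"dz":0.4,"rx":0,"ry":0,"rz":-0.7,"grip":0.38},{"dx":0,"dy":0,"dz":0,"rx":0,"ry":0,"rz":0,"grip":0.38}]'
python3 go.py .402 -.335 .017 -113
python3 - <<'E'
from h import *
for n in("top","side"):
    c=cam(n)
    for k,z in(("dish_handle",.031),("dish",.012),("tall_can",.016)):
        for d in robot.pinpoint(n,k)[:2]: print(n,k,np.round(d["at"],1),round(d["conf"],2),px2w(c,d["at"],z).round(4))
E
```

```text
clock: 11.9
tool_pos: [0.4014, -0.3313, 0.0724]
tool_rot: [-0.001, 0.98, -0.199, -0.002]
force: [-0.3, 0.3, 0.1]
grip_width: 0.378
grip_force: 0.0
pos [ 0.4014 -0.3313  0.0724] units [0.07 0.11 1.85] yaw_y -112.9 z [-0.003  0.003 -1.   ] grip 0.3781039646676943 0.0 [-0.3  0.3  0.1] 11.9
turn [-0.01  0.04  0.01]
top dish_handle [415.7 229.8] 0.65 [ 0.4092 -0.3377  0.031 ]
top dish [425.1 201.8] 0.6 [ 0.4837 -0.3702  0.012 ]
top tall_can [424.6 198.1] 0.57 [ 0.493  -0.3685  0.016 ]
side dish_handle [370.2 158.7] 0.85 [ 0.4201 -0.3473  0.031 ]
side dish [351.5 154.6] 0.94 [ 0.4844 -0.3735  0.012 ]
side tall_can [348.4 155.5] 0.58 [ 0.4885 -0.3586  0.016 ]
side tall_can [252.7 268.1] 0.46 [0.5018 0.1276 0.016 ]
```

```bash

python3 -m pendant '[{"dx":0.05,"dy":0.1,"dz":0.4,"rx":0,"ry":0,"rz":0,"grip":0.38},{"dx":0,"dy":0,"dz":0.4,"rx":0,"ry":0,"rz":0,"grip":0.38},{"dx":0,"dy":0,"dz":0.4,"rx":0,"ry":0,"rz":0,"grip":0.38},{"dx":0,"dy":0,"dz":0.4,"rx":0,"ry":0,"rz":0,"grip":0.38},{"dx":0,"dy":0,"dz":0.25,"rx":0,"ry":0,"rz":0,"grip":0.38},{"dx":0,"dy":0,"dz":0,"rx":0,"ry":0,"rz":0,"grip":0.38},{"dx":0,"dy":0,"dz":0,"rx":0,"ry":0,"rz":0,"grip":0.38}]'
python3 - <<'E'
from h import *
o=[]
for n,b in(("top",(395,190,445,250)),("side",(335,120,395,180))):
    f=cam(n)["frame"][b[1]:b[3],b[0]:b[2]]; o.append(cv2.resize(f,(400,400*f.shape[0]//f.shape[1]),interpolation=cv2.INTER_CUBIC)[:400])
cv2.imwrite("pics/hnd.png",np.hstack(o)[...,::-1])
E
```

```text
clock: 13.0
tool_pos: [0.403, -0.3354, 0.0187]
tool_rot: [-0.0, 0.98, -0.199, -0.0]
force: [0.1, 0.0, 0.2]
grip_width: 0.382
grip_force: 0.0
```

View pics/hnd.png

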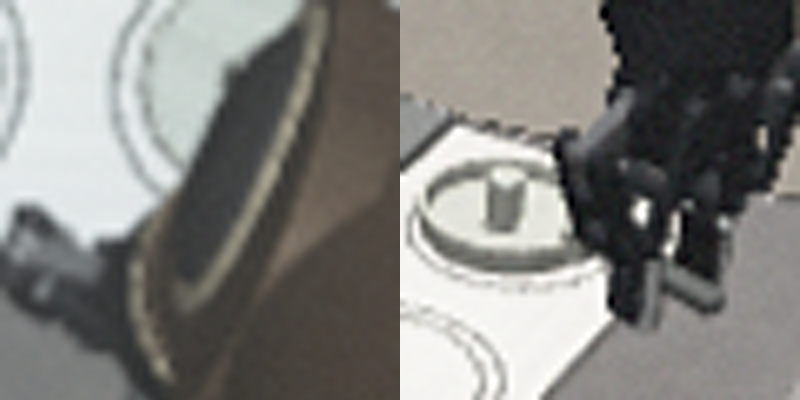

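```bash

python3 -m pendant '[{"dx":0,"dy":0,"dz":0.07,"rx":0,"ry":0,"rz":0,"grip":0.32},{"dx":0,"dy":0,"dz":0,"rx":0,"ry":0,"rz":0,"grip":0.27},{"dx":0,"dy":0,"dz":0,"rx":0,"ry":0,"rz":0,"grip":0.22},{"dx":0,"dy":0,"dz":0,"rx":0,"ry":0,"rz":0,"grip":0.17},{"dx":0,"dy":0,"dz":0,"rx":0,"ry":0,"rz":0,"grip":0.12},{"dx":0,"dy":0,"dz":0,"rx":0,"ry":0,"rz":0,"grip":0.06},{"dx":0,"dy":0,"dz":0,"rx":0,"ry":0,"rz":0,"grip":0},{"dx":0,"dy":0,"dz":0,"rx":0,"ry":0,"rz":0,"grip":0}]' 30
python3 - <<'E'
from h import *
robot.state()
o=[]
for n in("top","side"):
    c=cam(n)
    for k,z in(("dish",.012),("tall_can",.016),("double_ring",.012)):
        for d in robot.pinpoint(n,k)[:1]: print(n,k,np.round(d["at"],1),round(d["conf"],2),px2w(c,d["at"],z).round(4))
E
python3 go.py .403 -.3354 .0166 -113
```

```text
clock: 13.9
tool_pos: [0.403, -0.3359, 0.0169]
tool_rot: [0.0, 0.98, -0.199, 0.0]
force: [-1.1, -2.5, 1.7]
grip_width: 0.136
grip_force: 29.7
top dish [425.3 200. ] 0.52 [ 0.4885 -0.371   0.012 ]
top double_ring [376.6 195.5] 0.6 [ 0.5039 -0.2434  0.012 ]
side dish [350.3 155. ] 0.88 [ 0.4867 -0.3698  0.012 ]
side tall_can [348.9 157.4] 0.52 [ 0.4834 -0.3497  0.016 ]
side double_ring [327.3 176.9] 0.55 [ 0.501  -0.2385  0.012 ]
pos [ 0.403  -0.3358  0.0169] units [-0.01 -0.01  0.01] yaw_y -113.0 z [ 0. -0. -1.] grip 0.13247427506200865 30.094121396541595 [-0.9 -2.8  3. ] 14.3
turn [ 0. -0. -0.]
```

```bash

python3 -m pendant '[{"dx":-0.03,"dy":-0.1,"dz":0,"rx":0,"ry":0,"rz":0,"grip":0},{"dx":-0.07,"dy":-0.2,"dz":0,"rx":0,"ry":0,"rz":0,"grip":0},{"dx":-0.1,"dy":-0.3,"dz":0,"rx":0,"ry":0,"rz":0,"grip":0},{"dx":-0.1,"dy":-0.3,"dz":0,"rx":0,"ry":0,"rz":0,"grip":0},{"dx":-0.1,"dy":-0.3,"dz":0,"rx":0,"ry":0,"rz":0,"grip":0},{"dx":-0.1,"dy":-0.3,"dz":0,"rx":0,"ry":0,"rz":0,"grip":0},{"dx":-0.1,"dy":-0.3,"dz":0,"rx":0,"ry":0,"rz":0,"grip":0},{"dx":-0.1,"dy":-0.3,"dz":0,"rx":0,"ry":0,"rz":0,"grip":0}]'
python3 -m pendant '[{"dx":-0.1,"dy":-0.3,"dz":0,"rx":0,"ry":0,"rz":0,"grip":0},{"dx":-0.1,"dy":-0.3,"dz":0,"rx":0,"ry":0,"rz":0,"grip":0},{"dx":-0.1,"dy":-0.3,"dz":0,"rx":0,"ry":0,"rz":0,"grip":0},{"dx":-0.1,"dy":-0.3,"dz":0,"rx":0,"ry":0,"rz":0,"grip":0},{"dx":-0.1,"dy":-0.3,"dz":0,"rx":0,"ry":0,"rz":0,"grip":0},{"dx":-0.06,"dy":-0.2,"dz":0,"rx":0,"ry":0,"rz":0,"grip":0},{"dx":-0.03,"dy":-0.1,"dz":0,"rx":0,"ry":0,"rz":0,"grip":0},{"dx":0,"dy":0,"dz":0,"rx":0,"ry":0,"rz":0,"grip":0}]'
python3 go.py .403 -.3354 .0166 -113
python3 - <<'E'
from h import *
o=[]
for n in("top","side"):
    c=cam(n)
    for k,z in(("dish",.012),("tall_can",.016),("double_ring",.012)):
        for d in robot.pinpoint(n,k)[:1]: print(n,k,np.round(d["at"],1),round(d["conf"],2),px2w(c,d["at"],z).round(4))
    # overlays: ring circles (z=.012) and dish rim (z=.026) if centred at (.4973,-.2448)
    p=w2px(c,(.4973,-.2448,.012)).astype(int); b=(p[0]-33,p[1]-33); f=cv2.resize(c["frame"][b[1]:b[1]+66,b[0]:b[0]+66],(400,400),interpolation=cv2.INTER_CUBIC)
    for r,z,col in((.040,.026,(255,0,0)),(.046,.012,(0,160,0))):
        q=[(w2px(c,(.4973+r*np.cos(t),-.2448+r*np.sin(t),z))-b+.5)*400/66 for t in np.linspace(0,6.28,80)]
        cv2.polylines(f,[np.int32(q)],True,col,1)
    o.append(f)
cv2.imwrite("pics/slid.png",np.hstack(o)[...,::-1])
E
```

```text
clock: 15.1
tool_pos: [0.4084, -0.2685, 0.0168]
tool_rot: [0.0, 0.98, -0.199, -0.0]
force: [-0.2, -4.7, 2.4]
grip_width: 0.126
grip_force: 31.0
clock: 15.9
tool_pos: [0.413, -0.212, 0.0167]
tool_rot: [-0.0, 0.98, -0.199, -0.0]
force: [-1.3, -0.0, 3.5]
grip_width: 0.135
grip_force: 29.6
pos [ 0.413  -0.212   0.0167] units [1.3  3.92 0.  ] yaw_y -112.9 z [-0.001  0.    -1.   ] grip 0.13533837386892492 29.648598432540894 [-1.3 -0.   3.5] 15.9
turn [-0.    0.01  0.01]
top dish [376.4 200.8] 0.61 [ 0.4898 -0.2423  0.012 ]
side dish [334.8 172.7] 0.58 [ 0.4909 -0.2658  0.012 ]
side tall_can [326.4 177. ] 0.53 [ 0.5007 -0.2316  0.016 ]
side double_ring [330.7 173.8] 0.43 [ 0.4987 -0.256   0.012 ]
```

View pics/slid.png

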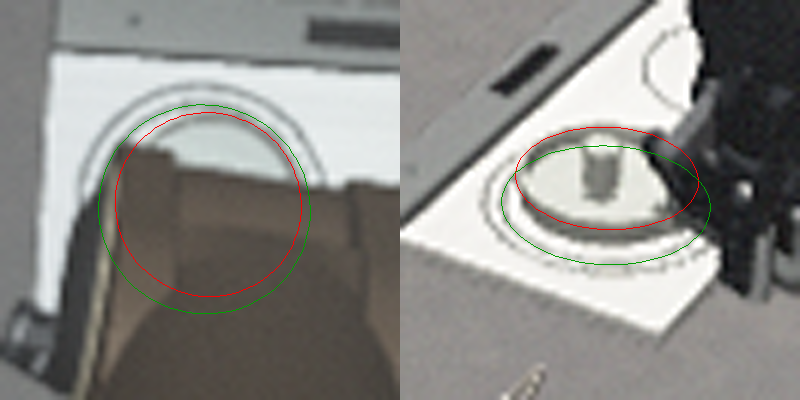

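```bash

python3 -m pendant '[{"dx":0,"dy":0,"dz":0,"rx":0,"ry":0,"rz":0,"grip":0.2},{"dx":0,"dy":0,"dz":0,"rx":0,"ry":0,"rz":0,"grip":0.3},{"dx":0,"dy":0,"dz":0,"rx":0,"ry":0,"rz":0,"grip":0.38},{"dx":0,"dy":0,"dz":-0.4,"rx":0,"ry":0,"rz":0,"grip":0.38},{"dx":0,"dy":0,"dz":-0.9,"rx":0,"ry":0,"rz":0,"grip":0.38},{"dx":0,"dy":0,"dz":-1,"rx":0,"ry":0,"rz":0,"grip":0.38},{"dx":0,"dy":0.3,"dz":-0.7,"rx":0,"ry":0,"rz":0,"grip":0.38},{"dx":0,"dy":1,"dz":0,"rx":0,"ry":0,"rz":0,"grip":0.38}]'
python3 -m pendant '[{"dx":0,"dy":1,"dz":0,"rx":0,"ry":0,"rz":0,"grip":0.38},{"dx":0,"dy":1,"dz":0,"rx":0,"ry":0,"rz":0,"grip":0.38},{"dx":0,"dy":1,"dz":0,"rx":0,"ry":0,"rz":0,"grip":0.38},{"dx":0,"dy":1,"dz":0,"rx":0,"ry":0,"rz":0,"grip":0.38},{"dx":0,"dy":1,"dz":0,"rx":0,"ry":0,"rz":0,"grip":0.38},{"dx":0,"dy":1,"dz":0,"rx":0,"ry":0,"rz":0,"grip":0.38},{"dx":0,"dy":0.7,"dz":0,"rx":0,"ry":0,"rz":0,"grip":0.38},{"dx":0,"dy":0,"dz":0,"rx":0,"ry":0,"rz":0,"grip":0.38}]'
cat > look.py <<'E'
from h import *
import sys
o=[]
for n in("top","side"):
    c=cam(n)
    for k,z in(("dish",.012),("dish_handle",.031),("tall_can",.016),("double_ring",.012)):
        for d in robot.pinpoint(n,k)[:1]: print(n,k,np.round(d["at"],1),round(d["conf"],2),px2w(c,d["at"],z).round(4))
    p=w2px(c,(.4973,-.2448,.012)).astype(int); b=(p[0]-33,p[1]-33); f=cv2.resize(c["frame"][b[1]:b[1]+66,b[0]:b[0]+66],(400,400),interpolation=cv2.INTER_CUBIC)
    for r,z,col in((.040,.026,(255,0,0)),(.054,.012,(0,160,0))):
        q=[(w2px(c,(.4973+r*np.cos(t),-.2448+r*np.sin(t),z))-b+.5)*400/66 for t in np.linspace(0,6.28,80)]
        cv2.polylines(f,[np.int32(q)],True,col,1)
    o.append(f)
cv2.imwrite(sys.argv[1],np.hstack(o)[...,::-1])
E
python3 look.py pics/fin1.png
```

```text
clock: 17.1
tool_pos: [0.4009, -0.2477, 0.1106]
tool_rot: [0.0, 0.98, -0.197, 0.003]
force: [-0.2, 0.1, -0.8]
grip_width: 0.378
grip_force: 0.0
clock: 17.9
tool_pos: [0.3173, -0.4368, 0.1076]
tool_rot: [0.001, 0.979, -0.202, 0.0]
force: [0.4, 1.4, 0.3]
grip_width: 0.379
grip_force: 0.0
top dish [378.5 196.9] 0.62 [ 0.5001 -0.2482  0.012 ]
top dish_handle [365.3 224.1] 0.83 [ 0.4273 -0.2087  0.031 ]
top tall_can [374.7 195.3] 0.53 [ 0.504  -0.2379  0.016 ]
top double_ring [378.6 196. ] 0.76 [ 0.5025 -0.2486  0.012 ]
side dish [330.8 171.7] 0.7 [ 0.5025 -0.2654  0.012 ]
side dish_handle [355.9 184.9] 0.66 [ 0.4114 -0.2131  0.031 ]
side tall_can [328.5 178.1] 0.54 [ 0.4936 -0.2295  0.016 ]
side double_ring [327.5 172.3] 0.59 [ 0.5094 -0.2587  0.012 ]
```

View pics/fin1.png

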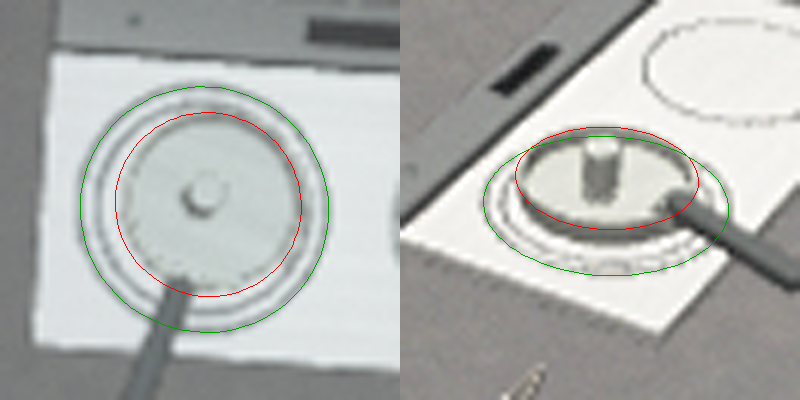

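```bash
cat > fit.py <<'E'
from h import *
from scipy.ndimage import map_coordinates
from scipy.optimize import minimize
t=np.radians(np.arange(0,360,2)); hd=np.pi-np.radians(22.8)   # handle direction
ok=np.abs((t-hd+np.pi)%(2*np.pi)-np.pi)>.3; t=t[ok]
for n in("top","side"):
    fr=[cam(n) for _ in range(4)]; c=fr[0]; g=np.mean([f["frame"].astype(float).mean(2) for f in fr],0)
    def val(x,y,r,z):
        P=np.stack([x+r*np.cos(t),y+r*np.sin(t),0*t+z]); T=np.linalg.inv(c["world_from_camera"])
        q=T[:3,:3]@P+T[:3,3:]; u=c["cx"]-c["fx"]*q[0]/q[2]; v=c["cy"]+c["fy"]*q[1]/q[2]
        return map_coordinates(g,[v-.5,u-.5],order=3)
    def ring(p,r): return (val(*p,r,.012)-.5*val(*p,r-.004,.012)-.5*val(*p,r+.004,.012)).mean()
    def fit(f,grid=.006):
        X=[(f((.4973+a,-.2448+b)),.4973+a,-.2448+b) for a in np.arange(-grid,grid+1e-9,.001) for b in np.arange(-grid,grid+1e-9,.001)]
        m=min(X); o=minimize(f,m[1:],method="Nelder-Mead",options=dict(initial_simplex=np.array(m[1:])+[[0,0],[.0007,0],[0,.0007]])); return o.x.round(4),round(o.fun,1)
    print(n,"ring54",fit(lambda p:ring(p,.054)))
    for r in(.036,.037,.0385,.040,.041):
        print(n,r,"edge z26",fit(lambda p:-(val(*p,r+.0015,.026)-val(*p,r-.0015,.026)).mean()),"dark",fit(lambda p:val(*p,r,.026).mean()))
E
python3 fit.py
```

```text
top ring54 (array([ 0.4964, -0.2454]), np.float64(-53.2))
top 0.036 edge z26 (array([ 0.5029, -0.2515]), np.float64(-11.8)) dark (array([ 0.4976, -0.2484]), np.float64(166.2))
top 0.037 edge z26 (array([ 0.499 , -0.2496]), np.float64(-16.9)) dark (array([ 0.4967, -0.2478]), np.float64(165.2))
top 0.0385 edge z26 (array([ 0.4968, -0.2476]), np.float64(-28.3)) dark (array([ 0.4951, -0.2488]), np.float64(173.4))
top 0.04 edge z26 (array([ 0.4961, -0.2479]), np.float64(-25.2)) dark (array([ 0.4927, -0.2493]), np.float64(175.6))
top 0.041 edge z26 (array([ 0.4947, -0.2502]), np.float64(-25.8)) dark (array([ 0.4915, -0.2474]), np.float64(177.6))
side ring54 (array([ 0.4951, -0.2444]), np.float64(-34.2))
side 0.036 edge z26 (array([ 0.4975, -0.249 ]), np.float64(-36.7)) dark (array([ 0.4942, -0.2387]), np.float64(129.9))
side 0.037 edge z26 (array([ 0.4973, -0.2484]), np.float64(-32.4)) dark (array([ 0.4935, -0.2379]), np.float64(125.9))
side 0.0385 edge z26 (array([ 0.4955, -0.2405]), np.float64(-23.6)) dark (array([ 0.4923, -0.2367]), np.float64(128.8))
side 0.04 edge z26 (array([ 0.4949, -0.2404]), np.float64(-30.1)) dark (array([ 0.4903, -0.2375]), np.float64(135.4))
side 0.041 edge z26 (array([ 0.4942, -0.2408]), np.float64(-29.7)) dark (array([ 0.4896, -0.2382]), np.float64(140.1))
```

```bash

python3 -m pendant '[{"dx":0,"dy":-0.7,"dz":0,"rx":0,"ry":0,"rz":0,"grip":0.38},{"dx":0,"dy":-1,"dz":0,"rx":0,"ry":0,"rz":0,"grip":0.38},{"dx":0,"dy":-1,"dz":0,"rx":0,"ry":0,"rz":0,"grip":0.38},{"dx":0,"dy":-1,"dz":0,"rx":0,"ry":0,"rz":0,"grip":0.38},{"dx":0,"dy":-1,"dz":0,"rx":0,"ry":0,"rz":0,"grip":0.38},{"dx":0,"dy":-1,"dz":0,"rx":0,"ry":0,"rz":0,"grip":0.38},{"dx":0,"dy":-1,"dz":0,"rx":0,"ry":0,"rz":0,"grip":0.38},{"dx":0,"dy":-1,"dz":0,"rx":0,"ry":0,"rz":0,"grip":0.38}]'
python3 -m pendant '[{"dx":0,"dy":-0.3,"dz":0,"rx":0,"ry":0,"rz":0,"grip":0.38},{"dx":0,"dy":0,"dz":0,"rx":0,"ry":0,"rz":0,"grip":0.38},{"dx":0,"dy":0,"dz":0,"rx":0,"ry":0,"rz":0,"grip":0.38}]'
python3 go.py .413 -.212 .0168 -113
```

```text
clock: 19.6
tool_pos: [0.41, -0.22, 0.1069]
tool_rot: [0.0, 0.98, -0.199, 0.0]
force: [0.3, 0.1, -0.3]
grip_width: 0.38
grip_force: 0.0
clock: 19.9
tool_pos: [0.4127, -0.2137, 0.1068]
tool_rot: [0.0, 0.98, -0.2, -0.0]
force: [-1.1, -0.7, 0.9]
grip_width: 0.384
grip_force: 0.0
pos [ 0.4127 -0.2137  0.1068] units [-0.01 -0.06  3.  ] yaw_y -113.0 z [-0.    -0.001 -1.   ] grip 0.3838279169162488 0.0 [-1.1 -0.7  0.9] 19.9
turn [ 0.01  0.   -0.  ]
```

```bash

python3 -m pendant '[{"dx":0,"dy":-0.04,"dz":0.6,"rx":0,"ry":0,"rz":0,"grip":0.38},{"dx":0,"dy":0,"dz":0.8,"rx":0,"ry":0,"rz":0,"grip":0.38},{"dx":0,"dy":0,"dz":0.8,"rx":0,"ry":0,"rz":0,"grip":0.38},{"dx":0,"dy":0,"dz":0.5,"rx":0,"ry":0,"rz":0,"grip":0.38},{"dx":0,"dy":0,"dz":0.3,"rx":0,"ry":0,"rz":0,"grip":0.38},{"dx":0,"dy":0,"dz":0,"rx":0,"ry":0,"rz":0,"grip":0.38},{"dx":0,"dy":0,"dz":0,"rx":0,"ry":0,"rz":0,"grip":0.32}]'
python3 -m pendant '[{"dx":0,"dy":0,"dz":0,"rx":0,"ry":0,"rz":0,"grip":0.27},{"dx":0,"dy":0,"dz":0,"rx":0,"ry":0,"rz":0,"grip":0.22},{"dx":0,"dy":0,"dz":0,"rx":0,"ry":0,"rz":0,"grip":0.17},{"dx":0,"dy":0,"dz":0,"rx":0,"ry":0,"rz":0,"grip":0.12},{"dx":0,"dy":0,"dz":0,"rx":0,"ry":0,"rz":0,"grip":0.06},{"dx":0,"dy":0,"dz":0,"rx":0,"ry":0,"rz":0,"grip":0},{"dx":0,"dy":0,"dz":0,"rx":0,"ry":0,"rz":0,"grip":0}]' 30
python3 go.py .413 -.2098 .0168 -113
```

```text
clock: 20.6
tool_pos: [0.4136, -0.2124, 0.0171]
tool_rot: [0.0, 0.98, -0.2, 0.0]
force: [0.4, 0.3, 0.1]
grip_width: 0.316
grip_force: 0.0
clock: 21.3
tool_pos: [0.4137, -0.212, 0.017]
tool_rot: [0.0, 0.98, -0.199, 0.0]
force: [0.2, -1.7, 3.6]
grip_width: 0.132
grip_force: 29.9
pos [ 0.4137 -0.212   0.017 ] units [-0.05 -0.06  0.01] yaw_y -113.0 z [ 0. -0. -1.] grip 0.13221334457469508 29.883532226085663 [ 0.2 -1.7  3.6] 21.3
turn [ 0. -0. -0.]
```

```bash

python3 -m pendant '[{"dx":-0.02,"dy":-0.04,"dz":0,"rx":0,"ry":0,"rz":0,"grip":0},{"dx":-0.01,"dy":-0.03,"dz":0,"rx":0,"ry":0,"rz":0,"grip":0},{"dx":0,"dy":0,"dz":0,"rx":0,"ry":0,"rz":0,"grip":0},{"dx":0,"dy":0,"dz":0,"rx":0,"ry":0,"rz":0,"grip":0}]'
python3 -m pendant '[{"dx":0,"dy":0,"dz":0,"rx":0,"ry":0,"rz":0,"grip":0.2},{"dx":0,"dy":0,"dz":0,"rx":0,"ry":0,"rz":0,"grip":0.3},{"dx":0,"dy":0,"dz":0,"rx":0,"ry":0,"rz":0,"grip":0.38},{"dx":0,"dy":0,"dz":-0.4,"rx":0,"ry":0,"rz":0,"grip":0.38},{"dx":0,"dy":0,"dz":-0.9,"rx":0,"ry":0,"rz":0,"grip":0.38},{"dx":0,"dy":0,"dz":-1,"rx":0,"ry":0,"rz":0,"grip":0.38},{"dx":0,"dy":0.3,"dz":-0.7,"rx":0,"ry":0,"rz":0,"grip":0.38},{"dx":0,"dy":1,"dz":0,"rx":0,"ry":0,"rz":0,"grip":0.38}]'
python3 -m pendant '[{"dx":0,"dy":1,"dz":0,"rx":0,"ry":0,"rz":0,"grip":0.38},{"dx":0,"dy":1,"dz":0,"rx":0,"ry":0,"rz":0,"grip":0.38},{"dx":0,"dy":1,"dz":0,"rx":0,"ry":0,"rz":0,"grip":0.38},{"dx":0,"dy":1,"dz":0,"rx":0,"ry":0,"rz":0,"grip":0.38},{"dx":0,"dy":1,"dz":0,"rx":0,"ry":0,"rz":0,"grip":0.38},{"dx":0,"dy":1,"dz":0,"rx":0,"ry":0,"rz":0,"grip":0.38},{"dx":0,"dy":0.7,"dz":0,"rx":0,"ry":0,"rz":0,"grip":0.38},{"dx":0,"dy":0,"dz":0,"rx":0,"ry":0,"rz":0,"grip":0.38}]'
python3 fit.py | grep -E "ring|0.038|0.04 "; python3 - <<'E'
from h import *
for n in("top","side"):
    c=cam(n)
    for d in robot.find_in(n,"tall_can")[:2]: print(n,np.round(d["box"],1),d["conf"],"expected base/top",w2px(c,(.497,-.245,.016)).round(1),w2px(c,(.497,-.245,.042)).round(1))
E
```

```text
clock: 21.7
tool_pos: [0.4139, -0.2097, 0.0169]
tool_rot: [0.0, 0.98, -0.199, 0.0]
force: [0.0, -4.3, 2.8]
grip_width: 0.132
grip_force: 30.1
clock: 22.5
tool_pos: [0.4012, -0.2439, 0.1105]
tool_rot: [0.0, 0.98, -0.197, 0.003]
force: [0.7, 0.0, 0.4]
grip_width: 0.379
grip_force: 0.0
clock: 23.3
tool_pos: [0.3179, -0.4331, 0.1075]
tool_rot: [0.001, 0.98, -0.201, 0.0]
force: [-0.7, 0.7, 0.4]
grip_width: 0.383
grip_force: 0.0
top ring54 (array([ 0.4964, -0.2453]), np.float64(-53.4))
top 0.0385 edge z26 (array([ 0.4969, -0.2453]), np.float64(-28.9)) dark (array([ 0.496 , -0.2452]), np.float64(176.8))
top 0.04 edge z26 (array([ 0.4958, -0.2448]), np.float64(-24.5)) dark (array([ 0.4934, -0.2492]), np.float64(174.2))
side ring54 (array([ 0.495 , -0.2443]), np.float64(-36.3))
side 0.0385 edge z26 (array([ 0.4953, -0.2384]), np.float64(-24.5)) dark (array([ 0.4923, -0.2347]), np.float64(130.2))
side 0.04 edge z26 (array([ 0.4949, -0.2387]), np.float64(-29.4)) dark (array([ 0.4903, -0.2353]), np.float64(135.8))
side [326.2 167.9 330.7 175.9] 0.46 expected base/top [329.7 174.8] [330.1 166.6]
```

```bash
python3 -c "
from rig import robot
print(robot.job_done())"
```

```text
the job is handed in; nothing more can be done
None
```

I handed the job in at about 24 s: the tall can stands in the dish, and the dish was slid onto the double-ring station, ending within about 1 mm of centre in the top camera (the side-camera fit disagreed by up to 6 mm, but the dish wall confused it).

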